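# Gather spacer bushes in the cut-off corner of a tray and hold it tilted

## Task

Lower the small spacer bush that lies on the bench into the black tray with its fellows and let go of it, the tray still standing on the bench. Then pick the tray up by its carrying bar, tilt it clearly towards its cut-off corner until all four bushes have slid together into that corner, and finish holding it so: by the bar, well clear of the bench, tilted and still, with the four bushes gathered in that corner. Disturb nothing else on the bench.

Things in the scene. Friction and masses are not known exactly. Their poses are not given: they have to be found in the camera images.
- tray: loose black plastic tray, 180 (x) x 140 (y) mm outside, 0.24 to 0.39 kg empty, on 3 mm feet; origin on the bench under its centre, z up. Walls and floor 3 mm; inner floor 6 mm, rim 43 mm above the origin. Its -x, +y corner is cut off by a slanting wall (30 mm off each side). Smooth inside: bushes begin to slide at 7 to 12 degrees of tilt
- bar (a point): middle of the rigid steel carrying bar, 66 mm above the tray's origin, axes as the tray's. The bar, 14 x 14 mm in section (top 73 mm above the origin), runs along the tray's x at y = 0 over its whole length, on a post at each end wall, free underneath; gripped across its 14 mm (along y)
- cut_corner (a point): point on the tray's inner floor at the foot of the slanting wall's inner face, midway: x = -73, y = 53, z = 6 mm in the tray's frame. Tilted straight towards it by about 35 to 40 degrees, bushes also slide along the walls into this corner; one that jams on another is freed by rocking the tilt to either side
- bush1: aluminium spacer bush (plain ring), 24 mm outside, 12 mm bore, 14 mm tall, 16 g, lying flat; origin at the centre of its underside, z is the axis of the ring; starts inside the tray, in the part at +x, +y
- bush2: aluminium spacer bush (plain ring), 24 mm outside, 12 mm bore, 14 mm tall, 16 g, lying flat; origin at the centre of its underside, z is the axis of the ring; starts inside the tray, in the part at +x, -y
- bush3: aluminium spacer bush (plain ring), 24 mm outside, 12 mm bore, 14 mm tall, 16 g, lying flat; origin at the centre of its underside, z is the axis of the ring; starts inside the tray, in the part at -x, -y (so the part of the tray at -x, +y, between bar and cut-off corner, starts empty)
- stray: aluminium spacer bush (plain ring), 24 mm outside, 12 mm bore, 14 mm tall, 16 g, lying flat; origin at the centre of its underside, z is the axis of the ring; the only one of its size that starts on the bench outside the tray
- coupler: larger aluminium ring, 38 mm outside, 22 mm bore, 32 mm tall; origin centre of underside; bystander, to be left alone
- objective: steel microscope objective standing on its mount, 33 mm across, 48 mm tall; origin centre of underside; bystander, to be left alone
- bottle: white bottle with a cap, 52 mm across, 130 mm tall; origin centre of underside; bystander, to be left alone
- jar: amber jar, 60 mm across, 60 mm tall; origin centre of underside; bystander, to be left alone
- driver: screwdriver, 150 mm long, lying along its x; bystander, to be left alone
- slidebox: flat grey box, 85 x 160 x 30 mm; origin centre of underside; bystander, to be left alone
- dish: white shallow dish, 90 mm across, 18 mm tall; origin centre of underside; bystander, to be left alone
Not all that is in view belongs to the job. What is shaped like the tray but orange or yellow is not meant.

How it is judged:
By the outcome, as a careful person would: the job done as asked, in the order asked, and still so for the second after the job is handed in, while the arm keeps its last pose, push and grip.
It also fails if it takes over 54 s, if anything falls off the work surface, if the arm or the gripper's body presses on something with over 40 N, if the wrist force passes 120 N, or if a joint passes its speed limit or range.

## Robot

A 7-joint arm with a two-finger parallel gripper is mounted at the origin on the work surface. World frame = base frame: x ahead of the robot, y to its left, z up, the work surface at z = 0. Lengths are in m, angles in rad, forces in N, time in s.
With the tool pointing down it reaches from about 0.4 to 0.85 m from the base axis. Payload 10.4 kg.
Tool frame: the origin (TCP) lies between the finger pads, 19 mm behind the fingertips; this is the grasp point; z points along the fingers, x is the direction in which the jaws open and shut, and the axes are right-handed (so a half turn about z gives the same grasp; the last joint's range is limited). The gripper opens to 85 mm and grips with 20 to 120 N. Pads are 22 mm wide; open, the fingers measure 114 mm over their backs; the gripper's body (76 mm by 85 mm) begins 54 mm behind the grasp point. The pads swing forward as they close: fully open they stand 13 mm farther back than shut.
Start: joints at [1.258, 0.332, -0.065, 1.46, 0.022, 1.35, -0.088], TCP at [0.179, -0.599, 0.25] pointing down, gripper open.
Joint ranges: [-2.6, 2.6], [-0.5, 2.12], [-1.47, 1.34], [0.16, 2.42], [-1.27, 4.41], [0.06, 2.06], [-2.6, 2.6]. Speed limits (rad/s): [2.22, 2.22, 2.79, 2.79, 3.14, 3.14, 3.14].

## Interface

Orientations are given as a unit quaternion [x, y, z, w].
In Python, from workcell import manip gives the robot as it stands.
- The arm moves only by the shell command python3 -m pendant 'ROWS' [FORCE]. ROWS is JSON, a list of rows, each a list of 3 entries, a list of its own where there are three numbers: the shift along the world's x, y, z in cm, then the turn, a rotation vector about the world's x, y, z in degrees, then the closure in counts, from 0 (fully open) to 255 (shut). A call has 1 to 12 rows; each row shifts and turns the pose as measured when the row begins; what a row does not reach is not made up. A row lasts 1/8 s, in which the tool goes at most 62.5 mm and 10.7 degrees, less where a joint would pass 70% of its speed; a pose out of reach is approached as far as the arm can. A call is refused whole if a number of a shift passes 6.25 or a number of a turn 10.7, either way. A call with a gripper value outside its range is refused whole. The fingers move at their own pace and stop on an object; FORCE is the grip in N (left out, the last holds). Time passes only in rows, so rows that do not move let the fingers close. It gives the time, the measured TCP pose, the force and the opening at its end, in the units of the state.
- manip.get_obs(): the state, without advancing time (a new reading comes with each control period).
- manip.camera(name): name is "side" or "top"; returns a dict with "pixels" (480x640x3 uint8, red, green, blue), "range_z" (480x640 float32, m along the optical axis (not along the pixel's ray), 0 where there is no reading), "K" (3x3 intrinsics, pixels), "origin" and "rotation" of the camera in the world. Camera axes: x right, y down, z forward; pixel columns grow to the right and rows downward; lengths in m; the calibration is good to about 2 mm. A picture is of the moment at which its call begins.
- manip.hand_in(): hands the job in, once; it reports no verdict.
The state is a dict: "clock": time; "joint_pos": joint angles; "joint_velocities": joint speeds; "tau": joint torques, N m; "position": TCP position; "ee_rot": TCP orientation; "ft_force": force on the tool from outside, world axes, zero at the start; "torque": the same for the moment, N m; "grip_width": opening from 0.0 (shut) to 1.0 (fully open).
Only numpy, scipy, OpenCV 4.12 (cv2) and the standard library are available. Lean on these libraries where they do the work, as an engineer would, in place of code of your own. Each camera call takes 0.05 s, during which the arm holds its last target.

## Working session

There is one attempt and no reset: what is moved stays moved. The work goes in short steps, Python scripts to look and compute and a shell command to move; the robot and the scene stay as the last step left them, time stands still between calls to the robot, and variables do not carry over. Pictures are saved under pics/ and viewed, and the job is handed in when it is done.

```bash
mkdir -p pics; ls
cat > h.py <<'E'
import numpy as np, cv2
from workcell import manip
def shot(n,fn=None):
    c=manip.camera(n)
    if fn: cv2.imwrite('pics/'+fn,c['pixels'][:,:,::-1])
    return c
def ray(c,u,v,z):
    d=np.array(c['rotation'])@np.linalg.inv(c['K'])@np.array([u,v,1.0]); o=np.array(c['origin'])
    return o+d*(z-o[2])/d[2]
def cloud(c):
    Z=c['range_z']; v,u=np.mgrid[0:480,0:640]
    K=np.array(c['K']); P=np.stack([(u-K[0,2])/K[0,0]*Z,(v-K[1,2])/K[1,1]*Z,Z],-1)
    return P@np.array(c['rotation']).T+np.array(c['origin'])
def proj(c,p):
    q=np.array(c['rotation']).T@(np.array(p)-np.array(c['origin'])); q=np.array(c['K'])@q; return q[:2]/q[2]
E
python3 - <<'E'
from h import *
for n in('top','side'):
    c=shot(n,n+'0.png'); np.savez(n+'0.npz',**c); print(n,c['origin'],np.round(c['rotation'],3).tolist(),c['K'][0])
print(manip.get_obs())
E
```

```text
pics
top [ 0.30452727 -0.02307482  1.39761214] [-0.702, 0.707, -0.062, 0.058] [620.73410926   0.         323.67290645]
side [0.38087441 0.70729319 0.92900046] [-0.085, 0.933, -0.348, 0.034] [549.74056426   0.         323.90151048]
{'clock': 0.1, 'joint_pos': array([ 1.2583858 ,  0.33278656, -0.06468935,  1.46086564,  0.02163388,
        1.34990095, -0.08848332]), 'joint_velocities': array([ 0.00166039, -0.00087088,  0.0006389 , -0.00064602,  0.00025576,
        0.00129713,  0.00077785]), 'tau': array([ 1.90075960e-03, -6.26742411e+01,  4.93476272e-02, -3.92427778e+01,
        1.62407773e-02,  7.00968914e-03,  5.67320399e-06]), 'position': array([ 0.17849814, -0.59863985,  0.24930531]), 'ee_rot': array([ 8.01811133e-01, -5.97577198e-01, -5.33672792e-04, -3.38819616e-04]), 'ft_force': array([0.67058543, 0.07999948, 0.12790381]), 'torque': array([ 0.01963983, -0.0089787 , -0.03621659]), 'grip_width': 0.9969286705481263}
```

```bash
sed -i 's/^import numpy.*/&\nfrom scipy.spatial.transform import Rotation as R/; s/np.array(c\[.rotation.\])/R.from_quat(c["rotation"]).as_matrix()/g' h.py; cat h.py | head -30
```

```text
import numpy as np, cv2
from scipy.spatial.transform import Rotation as R
from workcell import manip
def shot(n,fn=None):
    c=manip.camera(n)
    if fn: cv2.imwrite('pics/'+fn,c['pixels'][:,:,::-1])
    return c
def ray(c,u,v,z):
    d=R.from_quat(c["rotation"]).as_matrix()@np.linalg.inv(c['K'])@np.array([u,v,1.0]); o=np.array(c['origin'])
    return o+d*(z-o[2])/d[2]
def cloud(c):
    Z=c['range_z']; v,u=np.mgrid[0:480,0:640]
    K=np.array(c['K']); P=np.stack([(u-K[0,2])/K[0,0]*Z,(v-K[1,2])/K[1,1]*Z,Z],-1)
    return P@R.from_quat(c["rotation"]).as_matrix().T+np.array(c['origin'])
def proj(c,p):
    q=R.from_quat(c["rotation"]).as_matrix().T@(np.array(p)-np.array(c['origin'])); q=np.array(c['K'])@q; return q[:2]/q[2]
```

View pics/top0.png

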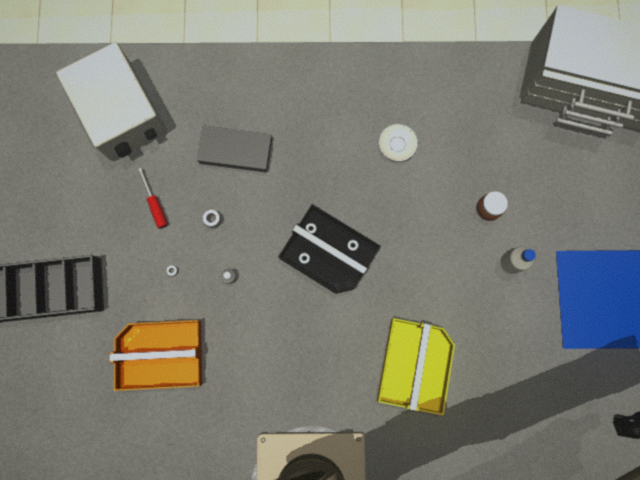

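View pics/side0.png

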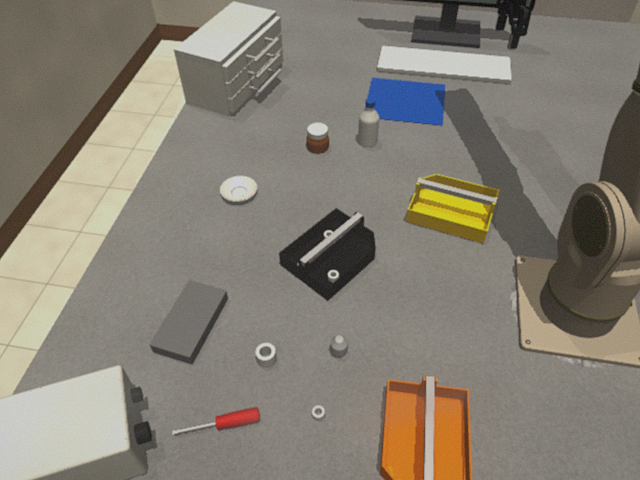

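```bash
cat > m0.py <<'E'
from h import *
t=dict(np.load('top0.npz')); s=dict(np.load('side0.npz'))
for n,c in(('top',t),('side',s)):
    im=c['pixels']; hsv=cv2.cvtColor(im,cv2.COLOR_RGB2HSV); P=cloud(c)
    m=((hsv[...,2]<60)&(P[...,2]<.12)).astype(np.uint8)
    W=P[...,:2]; m[(abs(P[...,0]-.5)>.25)|(abs(P[...,1]-0)>.25)]=0
    cs,_=cv2.findContours(m,cv2.RETR_EXTERNAL,cv2.CHAIN_APPROX_NONE)
    k=max(cs,key=cv2.contourArea); a=cv2.approxPolyDP(cv2.convexHull(k),3,True)[:,0]
    print(n,'tray area',cv2.contourArea(k))
    for p in a: print(p,ray(c,*p,0.043).round(4),P[p[1],p[0]].round(3))
    b=((hsv[...,2]>130)&(hsv[...,1]<60)).astype(np.uint8)
    cs,_=cv2.findContours(b,cv2.RETR_EXTERNAL,cv2.CHAIN_APPROX_NONE)
    for k in cs:
        A=cv2.contourArea(k)
        if 15<A<2500:
            (u,v),(w,h),an=cv2.minAreaRect(k); print('bright',round(u),round(v),'A',A,round(w,1),round(h,1),round(an),'z14',ray(c,u,v,.014)[:2].round(4),'z20',ray(c,u,v,.020)[:2].round(4),'z73',ray(c,u,v,.073)[:2].round(4),P[int(v),int(u)].round(3))
E
python3 m0.py
```

```text
top tray area 2271.0
[293 232] [0.5515 0.0358 0.043 ] [0.546 0.035 0.071]
[362 274] [ 0.4569 -0.1155  0.043 ] [ 0.454 -0.114  0.069]
[355 286] [ 0.4307 -0.0997  0.043 ] [ 0.431 -0.1    0.043]
[334 292] [ 0.4179 -0.0537  0.043 ] [ 0.419 -0.054  0.025]
[280 258] [0.4935 0.0644 0.043 ] [0.494 0.065 0.036]
bright 288 456 A 1591.5 45.0 77.0 90 z14 [0.0703 0.0463] z20 [0.0713 0.046 ] z73 [0.0803 0.0434] [0.071 0.047 0.012]
bright 311 428 A 167.0 6.0 46.0 90 z14 [ 0.1285 -0.0019] z20 [ 0.1293 -0.002 ] z73 [ 0.136  -0.0028] [ 0.126 -0.002 -0.008]
bright 257 361 A 21.0 19.5 9.0 74 z14 [0.2699 0.1162] z20 [0.27   0.1156] z73 [0.2713 0.1102] [ 0.27   0.119 -0.002]
bright 264 354 A 17.5 13.4 4.9 27 z14 [0.2847 0.0997] z20 [0.2848 0.0992] z73 [0.2856 0.0945] [0.285 0.101 0.002]
bright 242 352 A 25.0 11.3 5.5 24 z14 [0.2898 0.1485] z20 [0.2898 0.1477] z73 [0.2904 0.1412] [ 0.29   0.151 -0.004]
bright 151 355 A 465.5 6.7 85.4 87 z14 [0.2858 0.3464] z20 [0.2859 0.3448] z73 [0.2866 0.3307] [0.288 0.332 0.073]
bright 420 367 A 470.0 6.4 87.0 9 z14 [ 0.2557 -0.2399] z20 [ 0.256  -0.2389] z73 [ 0.2578 -
[... 7425 characters left out ...]
.3 7.3 18 z14 [0.0626 0.3155] z20 [0.0647 0.3181] z73 [0.0831 0.3408] [0.059 0.309 0.002]
bright 630 412 A 62.0 13.0 17.0 90 z14 [-0.064   0.2173] z20 [-0.0611  0.2205] z73 [-0.0353  0.2489] [-0.07   0.209  0.001]
bright 621 78 A 186.0 26.7 21.6 14 z14 [-0.2193 -0.8631] z20 [-0.2154 -0.8528] z73 [-0.1806 -0.7619] [-0.23  -0.894 -0.002]
bright 634 58 A 24.5 8.0 10.0 90 z14 [-0.2764 -0.9833] z20 [-0.272  -0.9723] z73 [-0.234  -0.8743] [-0.288 -1.013 -0.002]
bright 488 25 A 18.0 6.0 13.0 90 z14 [ 0.1661 -1.1145] z20 [ 0.1675 -1.1025] z73 [ 0.18  -0.997] [ 0.164 -1.147 -0.002]
bright 507 26 A 16.5 4.0 10.0 0 z14 [ 0.1024 -1.1188] z20 [ 0.1042 -1.1068] z73 [ 0.1203 -1.001 ] [ 0.099 -1.142  0.002]
```

```bash
cat > m1.py <<'E'
from h import *
t=dict(np.load('top0.npz')); s=dict(np.load('side0.npz'))
def blob(c,x,y,w,h,th,z):
    g=cv2.cvtColor(c['pixels'],cv2.COLOR_RGB2GRAY)[y:y+h,x:x+w]; b=(g>th).astype(np.uint8)
    n,l,st,ce=cv2.connectedComponentsWithStats(b); i=1+np.argmax(st[1:,4])
    k=(l==i).astype(np.uint8); cs,_=cv2.findContours(k,cv2.RETR_EXTERNAL,cv2.CHAIN_APPROX_NONE)
    pts=cs[0][:,0]+[x,y]; (u,v),wh,an=cv2.minAreaRect(pts)
    W=np.array([ray(c,*p,z)[:2] for p in pts],np.float32)
    r=cv2.minAreaRect(W); bx=cv2.boxPoints(r)
    print((round(u,1),round(v,1)),np.round(wh,1),'world',np.round(r[0],4),np.round(r[1],4),round(r[2],1)); return bx
print('stray');blob(t,155,255,35,32,145,.014);blob(s,303,396,32,32,130,.014)
print('bar');print(blob(t,285,220,90,60,145,.073));print(blob(s,290,205,85,65,130,.073))
print('b');blob(t,294,247,20,22,120,.020);blob(t,343,235,18,18,120,.020);
for c,n in((t,'tz'),(s,'sz')):
    x,y=(270,195) if n=='tz' else (265,195)
    cv2.imwrite('pics/%s.png'%n,cv2.resize(c['pixels'][y:y+115,x:x+130,::-1],None,fx=6,fy=5,interpolation=cv2.INTER_CUBIC))
P=cloud(t)
for nm,(a,b,w,h) in dict(obj=(205,255,50,40),coup=(200,205,28,28)).items():
    q=P[b:b+h,a:a+w].reshape(-1,3); q=q[q[:,2]>.02]; print(nm,q.min(0).round(3),q.max(0).round(3))
E
python3 m1.py
```

```text
stray
(171.0, 270.0) [9.8 9.8] world [0.4722 0.3101] [0.0226 0.0217] 27.8
(318.5, 411.5) [31. 31.] world [0.4684 0.3119] [0.0549 0.0564] 10.3
bar
(331.9, 244.7) [83.  15.3] world [ 0.5179 -0.0491] [0.1796 0.0336] 57.5
[[ 0.45552397 -0.11588678]
 [ 0.4839151  -0.13394491]
 [ 0.5803077   0.01760408]
 [ 0.5519166   0.03566222]]
(330.8, 221.5) [51.7 91.3] world [ 0.5071 -0.0529] [0.1817 0.1603] 10.2
[[ 0.40353554  0.00993097]
 [ 0.43184257 -0.1478796 ]
 [ 0.61071044 -0.11579549]
 [ 0.5824034   0.04201508]]
b
(304.0, 257.5) [ 9. 10.] world [0.4975 0.0122] [0.0224 0.0203] 89.6
(352.5, 245.0) [10.  9.] world [ 0.5252 -0.0969] [0.0202 0.0228] 89.2
obj [ 0.305 -0.023  0.021] [0.471 0.196 1.398]
coup [ 0.305 -0.023  0.02 ] [0.606 0.239 1.398]
```

View pics/tz.png

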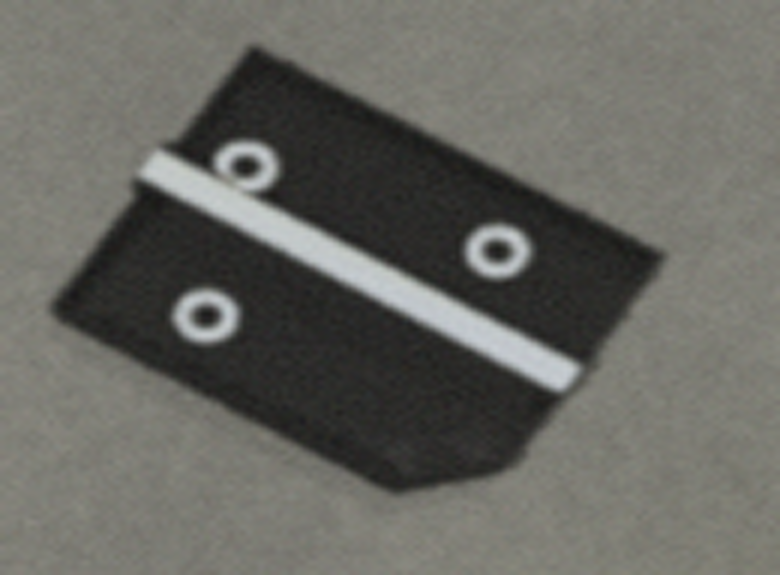

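```bash
cat > m2.py <<'E'
from h import *
t=dict(np.load('top0.npz')); s=dict(np.load('side0.npz'))
for c,th,roi in((t,150,(285,220,90,60)),(s,125,(290,205,85,65)),):
    P=cloud(c); x,y,w,h=roi
    m=(P[...,2]>.058)&(P[...,2]<.085); M=np.zeros_like(m); M[y:y+h,x:x+w]=m[y:y+h,x:x+w]
    g=c['pixels'].min(-1); M&=g>100
    v,u=np.nonzero(M); W=np.array([ray(c,a,b,.073)[:2] for a,b in zip(u,v)],np.float32)
    r=cv2.minAreaRect(W); d=cv2.fitLine(W,cv2.DIST_HUBER,0,.01,.01).ravel()
    print(len(W),np.round(r[0],4),np.round(r[1],4),'fit',d.round(4),np.degrees(np.arctan2(d[1],d[0])), P[M][:,2].mean())
g=s['pixels'].min(-1)[396:428,303:335]
for th in(140,150,160,170):
    n,l,st,ce=cv2.connectedComponentsWithStats((g>th).astype(np.uint8)); i=1+np.argmax(st[1:,4]); x,y,w,h,A=st[i]; print(th,x+303,y+396,w,h,A, ray(s,x+303+(w-1)/2,y+396+(h-1)/2,.014)[:2].round(4), ray(s,*(ce[i]+[303,396]),.012)[:2].round(4))
E
python3 m2.py
```

```text
546 [ 0.509  -0.0435] [0.1796 0.0152] fit [ 0.535   0.8449  0.5085 -0.0438] 57.658855 0.0729697813954304
496 [ 0.5062 -0.0413] [0.1805 0.0198] fit [ 0.5338  0.8456  0.5079 -0.0389] 57.740654 0.07270807785706004
140 312 405 13 13 105 [0.4691 0.3117] [0.4695 0.3108]
150 312 405 13 13 95 [0.4691 0.3117] [0.4694 0.3109]
160 312 405 13 13 76 [0.4691 0.3117] [0.4695 0.311 ]
170 312 406 12 12 65 [0.4698 0.3127] [0.4692 0.3115]
```

View pics/sz.png

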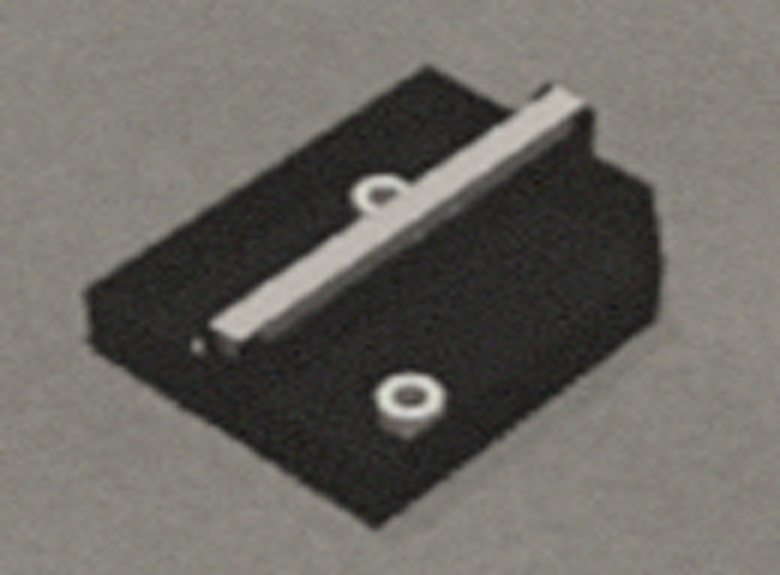

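```bash
python3 -m pendant '[[[4,3,0],[0,0,8],0],[[5,4,0],[0,0,9],0],[[5,4,0],[0,0,9],0],[[5,4,0],[0,0,9],0],[[4,5,0],[0,0,9],0],[[3,5,0],[0,0,9],0],[[2,5,0],[0,0,9],0],[[0,6,0],[0,0,9],0],[[0,6,0],[0,0,9],0],[[0,6,0],[0,0,9],0],[[0,6,0],[0,0,9],0]]'
cat > st.py <<'E'
from h import *
o=manip.get_obs(); r=R.from_quat(o['ee_rot']).as_matrix()
print('t',round(o['clock'],2),'p',(o['position']*100).round(2),'jaw',np.degrees(np.arctan2(r[1,0],r[0,0])).round(1),'zax',r[:,2].round(3),'F',o['ft_force'].round(1),'w',round(o['grip_width']*85,1),'j',o['joint_pos'].round(2))
E
python3 st.py
```

```text
clock: 1.48
position: [0.4545, -0.0486, 0.2447]
ee_rot: [0.972, 0.236, -0.003, 0.001]
ft_force: [1.2, 0.1, -0.6]
grip_width: 0.998
t 1.48 p [45.45 -4.86 24.47] jaw 27.3 zax [-0.005 -0.003 -1.   ] F [ 1.2  0.1 -0.6] w 84.8 j [ 0.7   0.   -0.68  1.85  0.    1.29  0.49]
```

```bash
python3 -m pendant '[[[0.5,5,0],[0,0,6],0],[[0.5,6,0],[0,0,6],0],[[0.5,6,0],[0,0,6],0],[[0,6,0],[0,0,6],0],[[0,6,-1],[0,0,4],60],[[0,5,-4],[0,0,2],80],[[0,2,-5],[0,0,0],110],[[0,0,-5],[0,0,0],110],[[0,0,0],[0,0,0],110],[[0,0,0],[0,0,0],110]]'; python3 st.py
python3 - <<'E'
from h import *
shot('side','s1.png')
E
```

```text
clock: 2.72
position: [0.466, 0.3253, 0.0936]
ee_rot: [0.872, 0.49, -0.001, 0.001]
ft_force: [0.0, -0.4, 0.2]
grip_width: 0.565
t 2.73 p [46.6  32.53  9.36] jaw 58.7 zax [-0.001 -0.004 -1.   ] F [ 0.  -0.4  0.2] w 48.0 j [ 0.03  0.51 -0.9   1.75  0.45  1.1   0.01]
```

View pics/s1.png

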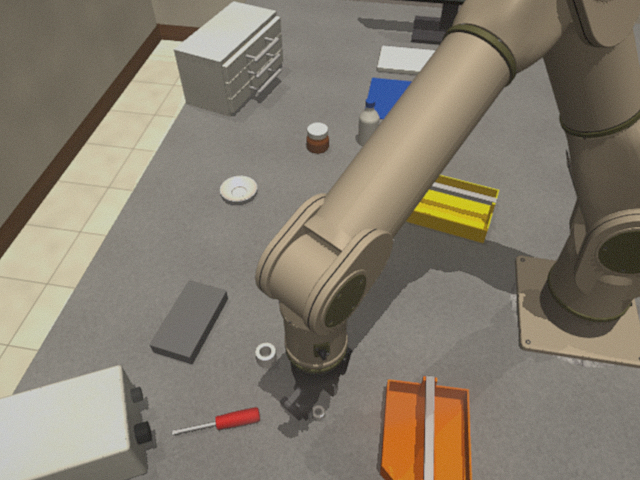

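```bash
python3 -m pendant '[[[0.5,-1.4,-1],[0,0,-1],110],[[0,0,-2],[0,0,0],110],[[0,0,-2],[0,0,0],110],[[0,0,0],[0,0,0],110]]'; python3 st.py
python3 - <<'E'
from h import *
c=shot('side'); cv2.imwrite('pics/s2.png',cv2.resize(c['pixels'][340:470,230:390,::-1],None,fx=4,fy=4))
E
```

```text
clock: 3.28
position: [0.4737, 0.3087, 0.0429]
ee_rot: [0.877, 0.48, 0.001, 0.002]
ft_force: [-0.0, 0.2, 0.3]
grip_width: 0.568
t 3.27 p [47.37 30.87  4.29] jaw 57.4 zax [ 0.004 -0.004 -1.   ] F [-0.   0.2  0.3] w 48.3 j [ 0.03  0.57 -0.85  1.79  0.5   1.01 -0.02]
```

View pics/s2.png

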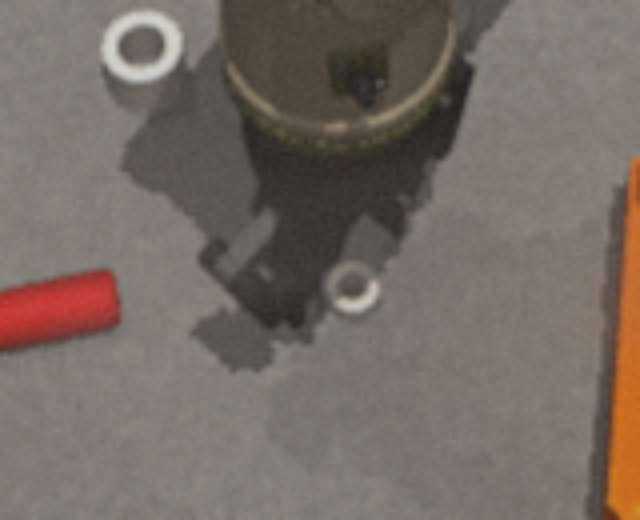

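```bash
python3 -m pendant '[[[-0.3,0.2,-0.8],[0,0,0],110],[[0,0,-1],[0,0,0],110],[[0,0,0],[0,0,0],110]]'; python3 st.py
python3 - <<'E'
from h import *
c=shot('side'); o=manip.get_obs(); p=o['position']; r=R.from_quat(o['ee_rot']).as_matrix()
im=c['pixels'][:,:,::-1].copy()
for k in(-.024,.024):
    for q in (0,.019): 
        a=proj(c,p+r[:,0]*k+r[:,2]*q); cv2.circle(im,(int(a[0]),int(a[1])),1,(0,0,255) if q else (0,255,0),-1)
a=proj(c,p+r[:,2]*.012);cv2.circle(im,(int(a[0]),int(a[1])),1,(255,0,0),-1)
cv2.imwrite('pics/s3.png',cv2.resize(im[370:450,260:380],None,fx=6,fy=6))
E
```

```text
clock: 3.7
position: [0.4707, 0.3123, 0.0252]
ee_rot: [0.877, 0.481, 0.002, 0.002]
ft_force: [0.1, -0.1, 0.3]
grip_width: 0.566
t 3.7 p [47.07 31.23  2.52] jaw 57.4 zax [ 0.005 -0.002 -1.   ] F [ 0.1 -0.1  0.3] w 48.1 j [ 0.01  0.59 -0.84  1.8   0.53  0.98 -0.05]
```

View pics/s3.png

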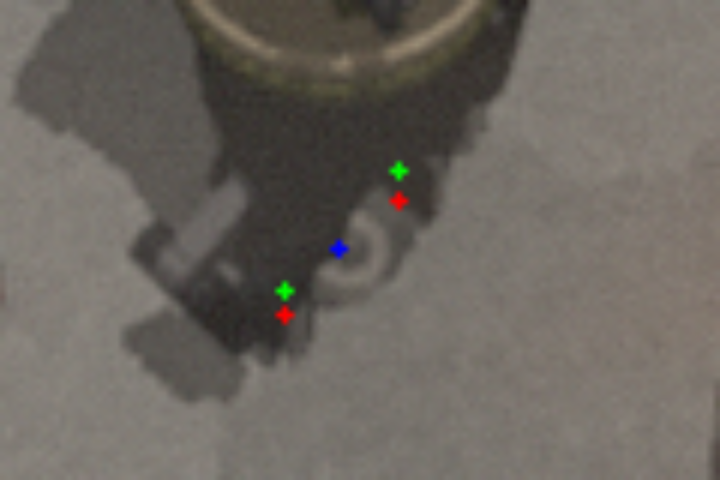

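```bash
python3 -m pendant '[[[-0.2,0,-0.3],[0,0,0],110],[[0,0,0],[0,0,0],200],[[0,0,0],[0,0,0],200],[[0,0,0],[0,0,0],255],[[0,0,0],[0,0,0],255],[[0,0,0],[0,0,0],255]]' 30; python3 st.py
```

```text
clock: 4.5
position: [0.4694, 0.3128, 0.0234]
ee_rot: [0.877, 0.48, 0.003, 0.002]
ft_force: [-0.2, -0.1, 0.4]
grip_width: 0.261
t 4.5 p [46.94 31.28  2.34] jaw 57.4 zax [ 0.007 -0.001 -1.   ] F [-0.2 -0.1  0.4] w 22.2 j [ 0.01  0.59 -0.84  1.81  0.53  0.98 -0.05]
```

```bash
python3 -m pendant '[[[0,0,3],[0,0,0],255],[[0,0,5],[0,0,0],255],[[0,0,5],[0,0,0],255],[[0,-4,2],[0,0,0],255],[[0,-6,0],[0,0,0],255],[[0,-6,0],[0,0,0],255],[[0,-6,0],[0,0,0],255],[[0,-6,0],[0,0,0],255],[[0,-5,0],[0,0,0],255],[[0,-3,0],[0,0,0],255],[[0,0,0],[0,0,0],255],[[0,0,0],[0,0,0],255]]' 30; python3 st.py
python3 - <<'E'
from h import *
shot('side','s4.png')
E
```

```text
clock: 6.0
position: [0.4654, -0.0578, 0.1786]
ee_rot: [0.877, 0.481, 0.003, 0.003]
ft_force: [-0.4, 0.6, -0.4]
grip_width: 0.254
t 6.0 p [46.54 -5.78 17.86] jaw 57.5 zax [ 0.009 -0.002 -1.   ] F [-0.4  0.6 -0.4] w 21.6 j [ 0.84  0.11 -0.85  1.92  0.09  1.14  0.97]
```

View pics/s4.png

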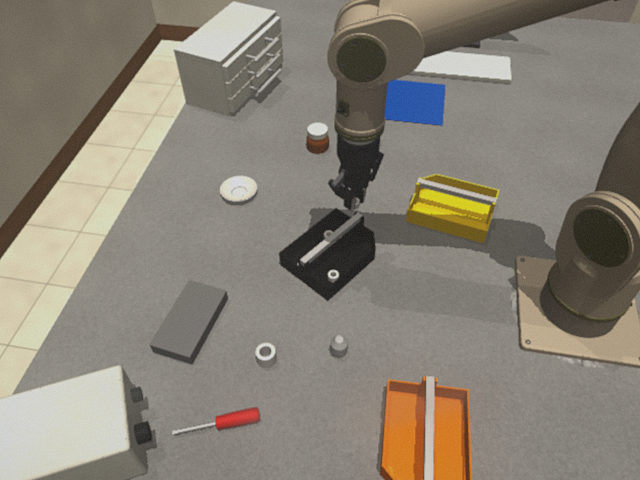

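```bash
python3 -m pendant '[[[-0.3,1.1,-2],[0,-0.5,0],255],[[0,0,-4],[0,0,0],255],[[0,0,-4],[0,0,0],255],[[0,0,0],[0,0,0],255],[[0,0,0],[0,0,0],255]]' 30; python3 st.py
python3 - <<'E'
from h import *
c=shot('side'); cv2.imwrite('pics/s5.png',cv2.resize(c['pixels'][170:310,260:420,::-1],None,fx=4,fy=4))
E
```

```text
clock: 6.68
position: [0.4641, -0.0407, 0.0787]
ee_rot: [0.874, 0.485, 0.009, 0.006]
ft_force: [-0.2, -0.0, 0.2]
grip_width: 0.26
t 6.67 p [46.41 -4.07  7.87] jaw 58.0 zax [ 0.022 -0.001 -1.   ] F [-0.2 -0.   0.2] w 22.1 j [ 0.76  0.25 -0.83  2.04  0.23  0.93  0.82]
```

View pics/s5.png

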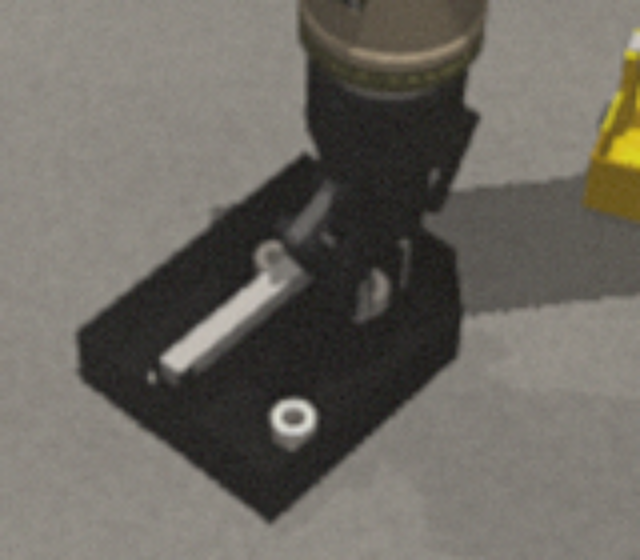

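```bash
python3 -m pendant '[[[-0.2,-0.5,0],[0,1.2,0],255],[[0,0,-1.5],[0,0,0],255],[[0,0,-1.5],[0,0,0],255],[[0,0,0],[0,0,0],255]]' 30; python3 st.py
```

```text
clock: 7.22
position: [0.4632, -0.0469, 0.0488]
ee_rot: [0.875, 0.485, 0.0, 0.002]
ft_force: [-0.4, 0.6, -0.7]
grip_width: 0.255
t 7.22 p [46.32 -4.69  4.88] jaw 58.0 zax [ 0.003 -0.003 -1.   ] F [-0.4  0.6 -0.7] w 21.7 j [ 0.73  0.32 -0.8   2.04  0.3   0.89  0.78]
```

```bash
python3 -m pendant '[[[-0.1,0,-1],[0,0,0],255],[[0,0,-0.6],[0,0,0],255],[[0,0,0],[0,0,0],255]]' 30; python3 st.py
python3 - <<'E'
from h import *
c=shot('side'); cv2.imwrite('pics/s6.png',cv2.resize(c['pixels'][170:310,260:420,::-1],None,fx=4,fy=4))
E
```

```text
clock: 7.6
position: [0.4619, -0.0466, 0.0314]
ee_rot: [0.875, 0.485, 0.0, 0.002]
ft_force: [0.9, 0.0, 0.3]
grip_width: 0.259
t 7.6 p [46.19 -4.66  3.14] jaw 58.0 zax [ 0.002 -0.003 -1.   ] F [0.9 0.  0.3] w 22.0 j [ 0.72  0.35 -0.79  2.06  0.33  0.86  0.75]
```

View pics/s6.png

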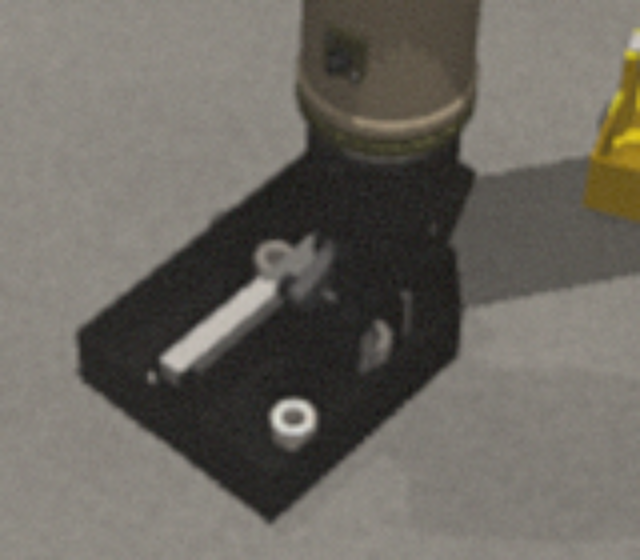

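```bash
python3 -m pendant '[[[0,0,-0.15],[0,0,0],255],[[0,0,0],[0,0,0],165],[[0,0,0],[0,0,0],150],[[0,0,0],[0,0,0],150]]'; python3 st.py;  python3 -m pendant '[[[0,0,2],[0,0,0],150],[[0,0,4],[0,0,0],150],[[0,0,5],[0,0,0],100],[[2,0,5],[0,0,-10],50],[[2,0,1],[0,0,-10],50],[[0,0,0],[0,0,-10],50],[[0,0,0],[0,0,-10],50],[[0,0,0],[0,0,-10],50],[[0,0,0],[0,0,-10],50],[[0,0,0],[0,0,-10],50],[[0,0,0],[0,0,-10],50],[[0,0,0],[0,0,-10],50]]';python3 st.py
python3 - <<'E'
from h import *
c=shot('side'); cv2.imwrite('pics/s7.png',cv2.resize(c['pixels'][170:310,260:420,::-1],None,fx=4,fy=4))
E
```

```text
clock: 8.15
position: [0.4626, -0.0468, 0.0308]
ee_rot: [0.875, 0.485, 0.001, 0.002]
ft_force: [0.5, -0.7, 0.7]
grip_width: 0.408
t 8.15 p [46.26 -4.68  3.08] jaw 58.0 zax [ 0.004 -0.003 -1.   ] F [ 0.5 -0.7  0.7] w 34.7 j [ 0.72  0.35 -0.79  2.06  0.33  0.86  0.75]
clock: 9.65
position: [0.5027, -0.0463, 0.2075]
ee_rot: [0.954, -0.3, 0.001, 0.003]
ft_force: [-0.8, 1.3, -0.7]
grip_width: 0.807
t 9.65 p [50.27 -4.63 20.75] jaw -34.9 zax [-0.001 -0.005 -1.   ] F [-0.8  1.3 -0.7] w 68.6 j [ 0.66  0.16 -0.71  1.8   0.12  1.22 -0.7 ]
```

View pics/s7.png

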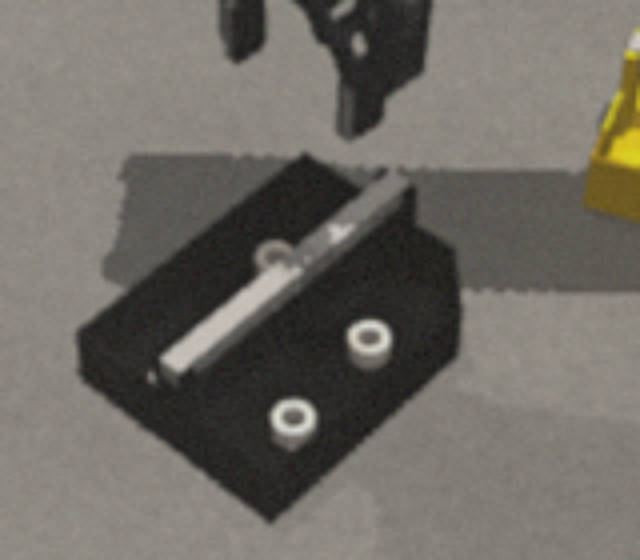

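```bash
python3 -m pendant '[[[0.5,0.4,-2],[0,0,2.6],105],[[0,0,-4],[0,0,0],105],[[0,0,-3],[0,0,0],105],[[0,0,0],[0,0,0],105]]';python3 st.py
python3 - <<'E'
from h import *
c=shot('side'); cv2.imwrite('pics/s8.png',cv2.resize(c['pixels'][170:310,260:420,::-1],None,fx=4,fy=4))
E
```

```text
clock: 10.2
position: [0.5074, -0.0409, 0.1121]
ee_rot: [0.962, -0.271, 0.0, 0.002]
ft_force: [0.3, -0.0, 0.3]
grip_width: 0.589
t 10.2 p [50.74 -4.09 11.21] jaw -31.5 zax [-0.001 -0.004 -1.   ] F [ 0.3 -0.   0.3] w 50.1 j [ 0.61  0.28 -0.7   1.89  0.22  1.04 -0.73]
```

View pics/s8.png

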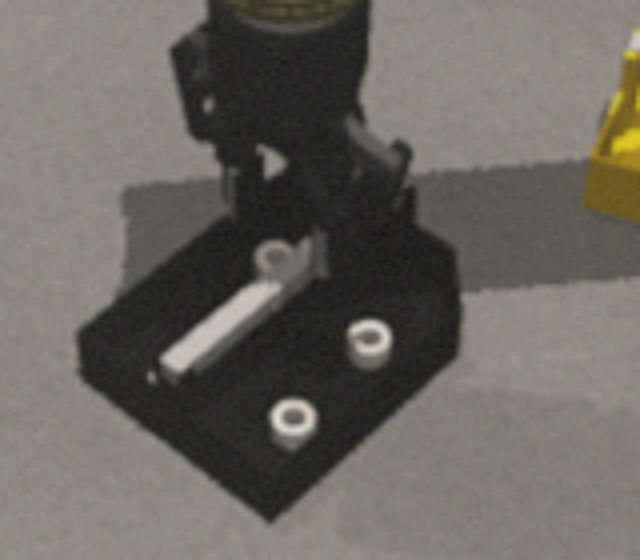

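```bash
python3 -m pendant '[[[0,-0.1,-2],[0,0,-0.8],105],[[0,0,-2],[0,0,0],105],[[0,0,-0.4],[0,0,0],105],[[0,0,0],[0,0,0],130]]' 30; python3 st.py
```

```text
clock: 10.75
position: [0.5116, -0.0416, 0.0731]
ee_rot: [0.961, -0.275, 0.004, 0.001]
ft_force: [0.9, 0.9, 0.3]
grip_width: 0.491
t 10.75 p [51.16 -4.16  7.31] jaw -31.9 zax [ 0.008 -0.005 -1.   ] F [0.9 0.9 0.3] w 41.7 j [ 0.59  0.34 -0.68  1.92  0.27  0.96 -0.78]
```

```bash
python3 -m pendant '[[[-0.3,-0.1,-0.6],[0,0.5,0],130],[[0,0,0],[0,0,0],130]]' 30; python3 st.py
```

```text
clock: 11.0
position: [0.5093, -0.0428, 0.0683]
ee_rot: [0.961, -0.275, 0.001, 0.003]
ft_force: [-1.2, 0.2, 1.2]
grip_width: 0.493
t 11.0 p [50.93 -4.28  6.83] jaw -31.9 zax [ 0.001 -0.006 -1.   ] F [-1.2  0.2  1.2] w 41.9 j [ 0.59  0.35 -0.68  1.92  0.27  0.96 -0.78]
```

```bash
python3 -m pendant '[[[0,0,-0.2],[0,0,-0.4],160],[[0,0,0],[0,0,0],190],[[0,0,0],[0,0,0],210],[[0,0,0],[0,0,0],220],[[0,0,0],[0,0,0],255],[[0,0,0],[0,0,0],255]]' 40; python3 st.py;  python3 -m pendant '[[[0,0,0],[0,0,0],255],[[0,0,0],[0,0,0],255]]' 90; python3 st.py
```

```text
clock: 11.75
position: [0.5094, -0.0426, 0.0667]
ee_rot: [0.96, -0.278, 0.001, 0.003]
ft_force: [-0.6, 0.3, 1.0]
grip_width: 0.157
t 11.75 p [50.94 -4.26  6.67] jaw -32.3 zax [ 0.001 -0.006 -1.   ] F [-0.6  0.3  1. ] w 13.4 j [ 0.59  0.35 -0.68  1.92  0.28  0.96 -0.79]
clock: 12.0
position: [0.5095, -0.0426, 0.0669]
ee_rot: [0.96, -0.278, 0.001, 0.003]
ft_force: [-0.7, 0.2, 1.9]
grip_width: 0.15
t 12.0 p [50.95 -4.26  6.69] jaw -32.3 zax [ 0.001 -0.006 -1.   ] F [-0.7  0.2  1.9] w 12.7 j [ 0.59  0.35 -0.68  1.92  0.28  0.96 -0.79]
```

```bash
python3 -m pendant '[[[0,0,1],[0,0,0],255],[[0,0,2],[0,0,0],255],[[0,0,3],[0,0,0],255],[[0,0,3],[0,0,0],255],[[0,0,3],[0,0,0],255],[[0,0,3],[0,0,0],255],[[0,0,3],[0,0,0],255],[[0,0,2],[0,0,0],255],[[0,0,1],[0,0,0],255],[[0,0,0],[0,0,0],255]]'; python3 st.py
python3 - <<'E'
from h import *
c=shot('side','s9.png')
c=shot('top','t9.png')
E
```

```text
clock: 13.25
position: [0.5057, -0.042, 0.2842]
ee_rot: [0.961, -0.277, -0.001, 0.003]
ft_force: [-0.1, -1.1, -4.4]
grip_width: 0.143
t 13.25 p [50.57 -4.2  28.42] jaw -32.2 zax [-0.003 -0.005 -1.   ] F [-0.1 -1.1 -4.4] w 12.2 j [ 0.67  0.11 -0.73  1.68  0.08  1.38 -0.63]
```

View pics/s9.png

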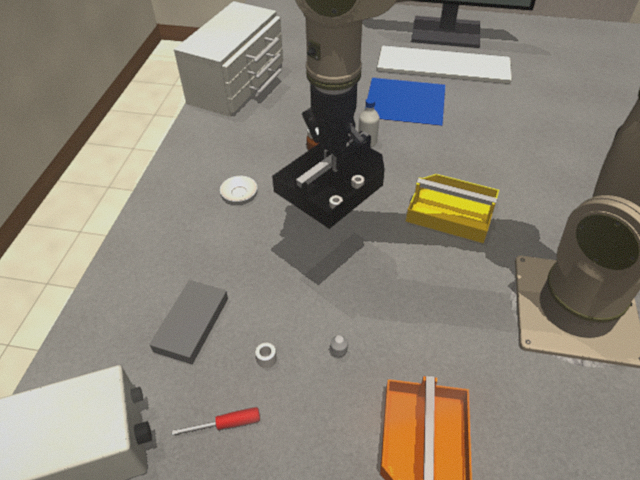

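View pics/t9.png

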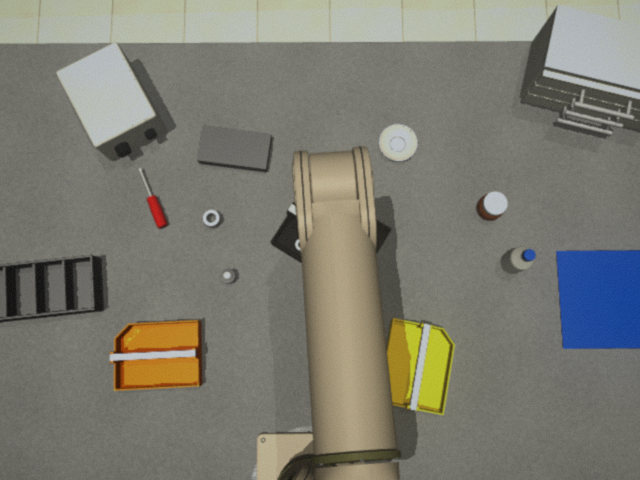

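```bash
python3 -m pendant '[[[0,0,0],[1.5,-3.7,0],255],[[0,0,0],[1.5,-3.7,0],255],[[0,0,0],[1.5,-3.7,0],255],[[0,0,0],[1.5,-3.7,0],255],[[0,0,0],[1.5,-3.7,0],255],[[0,0,0],[1.5,-3.7,0],255],[[0,0,0],[0,0,0],255],[[0,0,0],[0,0,0],255]]'; python3 st.py
python3 - <<'E'
from h import *
c=shot('side'); cv2.imwrite('pics/s10.png',cv2.resize(c['pixels'][80:280,220:440,::-1],None,fx=3,fy=3))
E
```

```text
clock: 14.35
position: [0.5009, -0.0416, 0.2741]
ee_rot: [0.941, -0.272, 0.159, -0.128]
ft_force: [-0.2, -0.6, -2.8]
grip_width: 0.142
t 14.35 p [50.09 -4.16 27.41] jaw -34.5 zax [ 0.368  0.154 -0.917] F [-0.2 -0.6 -2.8] w 12.1 j [ 0.8  -0.18 -0.6   1.99 -0.39  0.99 -0.2 ]
```

View pics/s10.png

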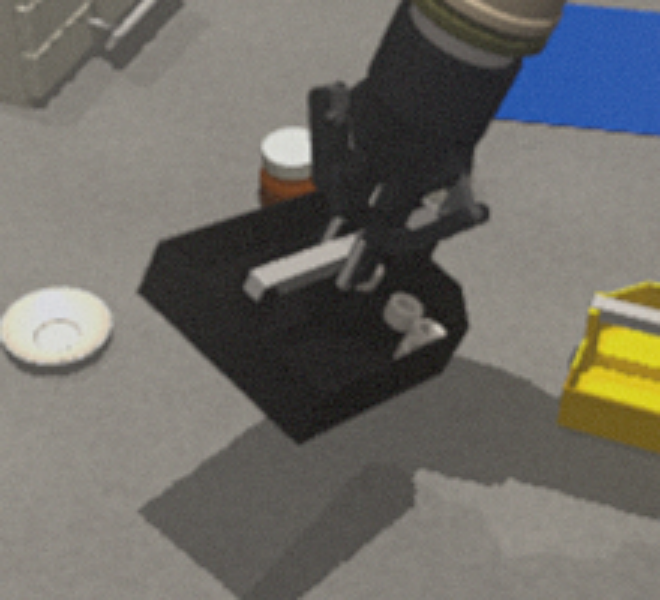

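```bash
python3 -m pendant '[[[1,0,0],[1.5,-3.7,0],255],[[1.5,0,0],[1.5,-3.7,0],255],[[1.5,0,0],[1.5,-3.7,0],255],[[1,0,0],[1.5,-3.7,0],255],[[0,0,0],[0,0,0],255],[[0,0,0],[0,0,0],255],[[0,0,0],[0,0,0],255]]'; python3 st.py
cat > look.py <<'E'
from h import *
import sys
c=shot('side'); cv2.imwrite('pics/'+sys.argv[1],cv2.resize(c['pixels'][80:280,220:440,::-1],None,fx=3,fy=3))
E
python3 look.py s11.png
```

```text
clock: 15.28
position: [0.5536, -0.0383, 0.2734]
ee_rot: [0.905, -0.258, 0.262, -0.212]
ft_force: [-0.5, -0.4, -3.5]
grip_width: 0.142
t 15.28 p [55.36 -3.83 27.34] jaw -38.4 zax [ 0.584  0.25  -0.772] F [-0.5 -0.4 -3.5] w 12.1 j [ 0.75 -0.16 -0.5   2.09 -0.73  0.74  0.12]
```

View pics/s11.png

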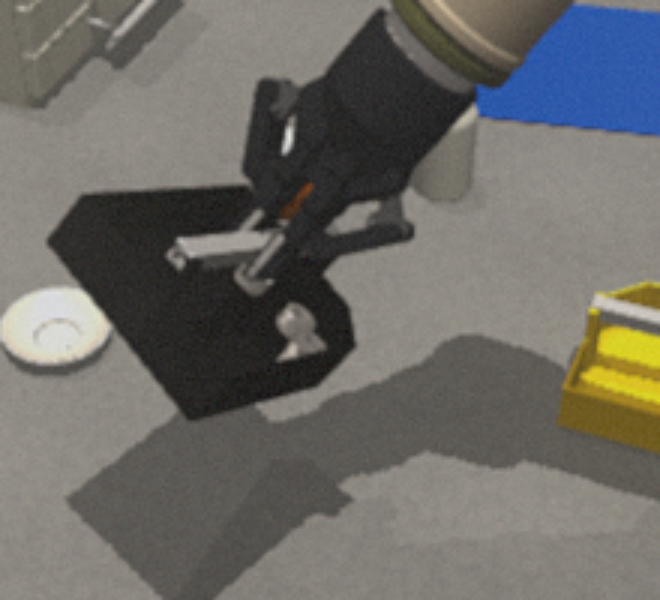

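```bash
cat > look.py <<'E'
from h import *
import sys
c=shot('side'); o=manip.get_obs(); u,v=proj(c,o['position']).astype(int)
im=c['pixels'][v-40:v+60,u-70:u+50,::-1]; im=np.clip(255*(im/255.)**.55,0,255).astype(np.uint8)
cv2.imwrite('pics/'+sys.argv[1],cv2.resize(im,None,fx=6,fy=6,interpolation=cv2.INTER_CUBIC))
E
python3 look.py s12.png
```

```text
(no output)
```

View pics/s12.png

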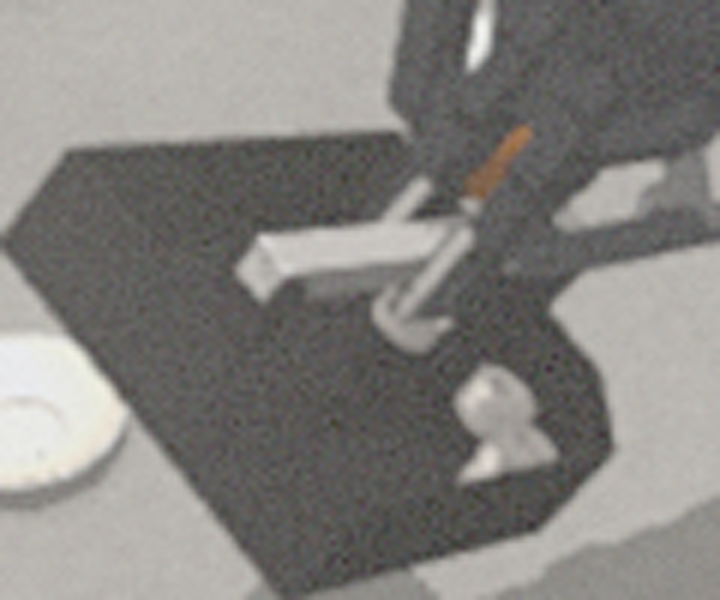

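```bash
python3 -m pendant '[[[0,0,0],[-5.5,-2.3,0],255],[[0,0,0],[-5.5,-2.3,0],255],[[0,0,0],[-5.5,-2.3,0],255],[[0,0,0],[0,0,0],255],[[0,0,0],[0,0,0],255],[[0,0,0],[0,0,0],255]]'; python3 st.py; python3 look.py s13.png
```

```text
clock: 16.12
position: [0.5539, -0.0387, 0.2746]
ee_rot: [0.909, -0.204, 0.352, -0.094]
ft_force: [0.5, -1.2, -3.6]
grip_width: 0.144
t 16.12 p [55.39 -3.87 27.46] jaw -33.1 zax [ 0.677  0.027 -0.735] F [ 0.5 -1.2 -3.6] w 12.2 j [ 0.76 -0.29 -0.63  2.19 -0.55  0.5   0.03]
```

View pics/s13.png

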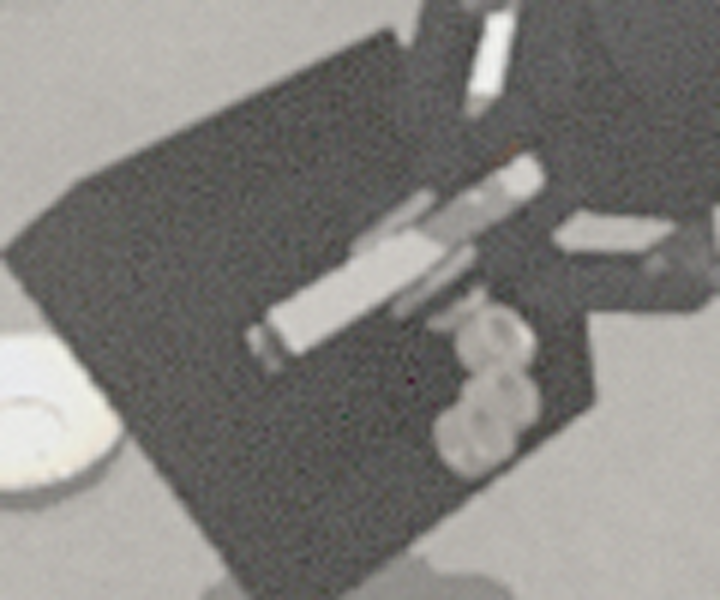

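```bash
python3 -m pendant '[[[0,0,0],[5.5,2.3,0],255],[[0,0,0],[5.5,2.3,0],255],[[0,0,0],[5.5,2.3,0],255],[[0,0,0],[5.5,2.3,0],255],[[0,0,0],[5.5,2.3,0],255],[[0,0,0],[5,2,0],255],[[0,0,0],[0,0,0],255],[[0,0,0],[0,0,0],255],[[0,0,0],[0,0,0],255]]'; python3 st.py; python3 look.py s14.png
```

```text
clock: 17.3
position: [0.556, -0.043, 0.2752]
ee_rot: [0.878, -0.307, 0.169, -0.326]
ft_force: [-0.3, 1.1, -3.1]
grip_width: 0.149
t 17.3 p [55.6  -4.3  27.52] jaw -40.8 zax [ 0.497  0.469 -0.73 ] F [-0.3  1.1 -3.1] w 12.6 j [ 0.76 -0.01 -0.4   1.99 -0.84  0.97  0.11]
```

View pics/s14.png

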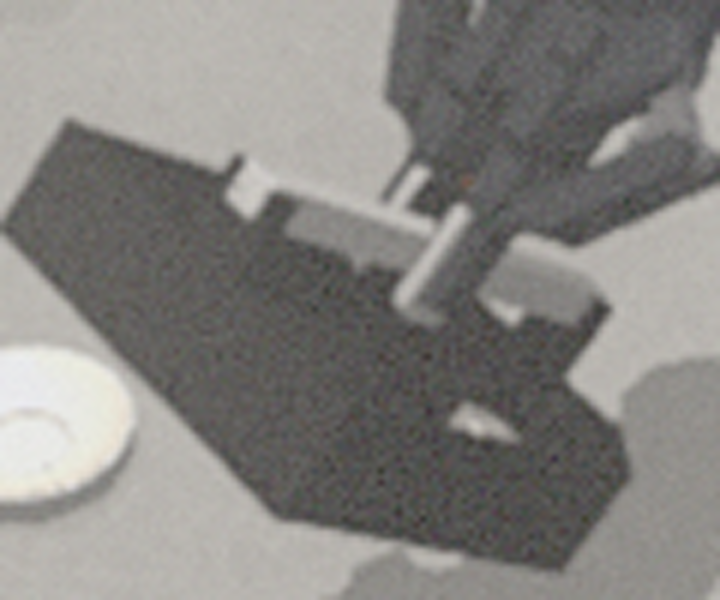

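```bash
python3 -m pendant '[[[0,0,0],[-5.5,-2.3,0],255],[[0,0,0],[-5.5,-2.3,0],255],[[0,0,0],[-5.5,-2.3,0],255],[[0,0,0],[-5.5,-2.3,0],255],[[0,0,0],[-5.5,-2.3,0],255],[[0,0,0],[-5.5,-2.3,0],255],[[0,0,0],[-5,-2,0],255],[[0,0,0],[0,0,0],255],[[0,0,0],[0,0,0],255],[[0,0,0],[0,0,0],255],[[0,0,0],[0,0,0],255]]'; python3 st.py; python3 look.py s15.png
```

```text
clock: 18.73
position: [0.5546, -0.0388, 0.2772]
ee_rot: [0.904, -0.181, 0.383, -0.054]
ft_force: [0.6, 0.1, -3.1]
grip_width: 0.142
t 18.73 p [55.46 -3.88 27.72] jaw -29.8 zax [ 0.712 -0.041 -0.701] F [ 0.6  0.1 -3.1] w 12.0 j [ 0.76 -0.33 -0.68  2.22 -0.46  0.41 -0.02]
```

View pics/s15.png

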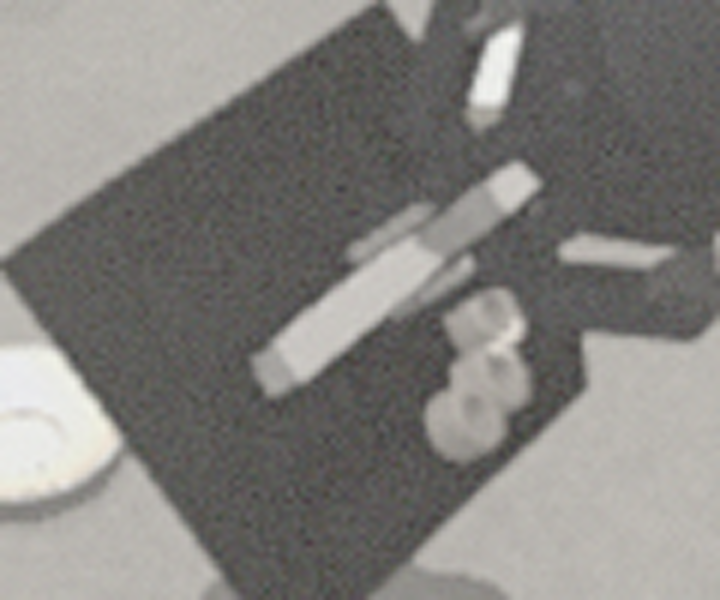

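```bash
cat > rect.py <<'E'
from h import *
import sys
def rect(name,fn):
    c=shot(name); o=manip.get_obs(); r=R.from_quat(o['ee_rot']).as_matrix(); T=np.stack([-r[:,1],-r[:,0],-r[:,2]],1)
    w=lambda q:o['position']+T@(np.array(q)-[0,0,.066])
    Z=.020;S=4000
    cor=np.array([[-.1,.08],[.1,.08],[.1,-.08],[-.1,-.08]])
    src=np.array([proj(c,w([*q,Z])) for q in cor],np.float32)
    dst=np.array([[(q[0]+.1)*S,(.08-q[1])*S] for q in cor],np.float32)
    im=cv2.warpPerspective(c['pixels'],cv2.getPerspectiveTransform(src,dst),(800,640),flags=cv2.INTER_CUBIC)[:,:,::-1]
    im=np.clip(255*(im/255.)**.55,0,255).astype(np.uint8)
    px=lambda x,y:(int((x+.1)*S),int((.08-y)*S))
    cv2.polylines(im,[np.array([px(*q) for q in [(-.087,-.067),(.087,-.067),(.087,.067),(-.0588,.067),(-.087,.0388)]],np.int32)],True,(0,255,0),1)
    cv2.imwrite('pics/'+fn,im[:600])
    print('down in tray',(T.T@[0,0,-1]).round(3))
    # 3d points
    P=cloud(c); q=(P-o['position'])@T+[0,0,.066]
    m=(c['range_z']>0)&(q[...,2]>.014)&(q[...,2]<.045)&(abs(q[...,0])<.085)&(abs(q[...,1])<.064)&(c['pixels'].min(-1)>60)
    n,l,st,ce=cv2.connectedComponentsWithStats(m.astype(np.uint8))
    for i in range(1,n):
        if st[i,4]>8: print(st[i].tolist(),(q[l==i].mean(0)*1000).round())
rect(sys.argv[1],sys.argv[2])
E
python3 rect.py side r1.png
```

```text
down in tray [-0.236  0.673 -0.701]
[310, 166, 14, 27, 209] [-54.  48.  18.]
```

View pics/r1.png

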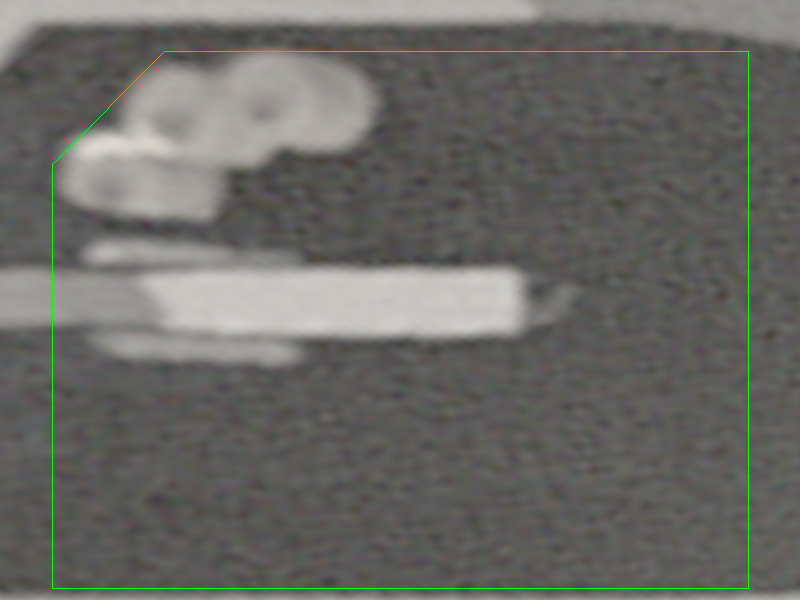

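```bash
cat > tgt.py <<'E'
from h import *
import sys
# desired down vector in tray: tilt deg, azimuth deg in tray frame (cut corner=144)
t,a=map(float,sys.argv[1:3]); t,a=np.radians([t,a])
o=manip.get_obs(); r=R.from_quat(o['ee_rot']).as_matrix(); T=np.stack([-r[:,1],-r[:,0],-r[:,2]],1)
want=np.array([np.sin(t)*np.cos(a),np.sin(t)*np.sin(a),-np.cos(t)])
v=T@want; d=np.array([0,0,-1.]); ax=np.cross(v,d); s=np.linalg.norm(ax); rv=ax/s*np.degrees(np.arctan2(s,v@d))
dn=T.T@d
print('now tilt',np.degrees(np.arccos(-dn[2])).round(1),'az',np.degrees(np.arctan2(dn[1],dn[0])).round(1),'turn',rv.round(1),np.linalg.norm(rv).round(1))
E
python3 tgt.py 40 80; python3 tgt.py 40 144
```

```text
now tilt 45.5 az 109.3 turn [-17.9  10.    0. ] 20.5
now tilt 45.5 az 109.3 turn [22.2  9.1  0. ] 24.0
```

```bash
python3 -m pendant '[[[0,0,0],[-5,3,0],255],[[0,0,0],[-5,3,0],255],[[0,0,0],[-5,3,0],255],[[0,0,0],[-3,1,0],255],[[0,0,0],[0,0,0],255],[[0,0,0],[0,0,0],255]]'; python3 st.py; python3 tgt.py 40 144; python3 rect.py side r2.png; python3 look.py s16.png
```

```text
clock: 19.58
position: [0.5553, -0.0386, 0.2777]
ee_rot: [0.931, -0.123, 0.325, 0.107]
ft_force: [0.4, -0.4, -3.4]
grip_width: 0.145
t 19.57 p [55.53 -3.86 27.77] jaw -11.9 zax [ 0.579 -0.28  -0.766] F [ 0.4 -0.4 -3.4] w 12.3 j [ 1.14 -0.39 -1.14  2.09 -0.03  0.6  -0.33]
now tilt 40.0 az 79.2 turn [40.3  0.1  0. ] 40.3
down in tray [ 0.12   0.632 -0.766]
[316, 170, 13, 13, 92] [-29.  54.  18.]
```

View pics/r2.png

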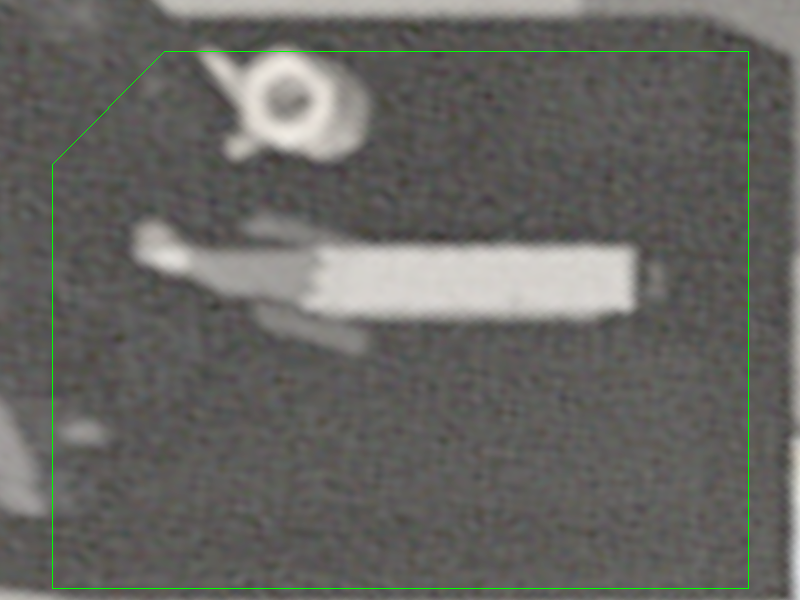

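View pics/s16.png

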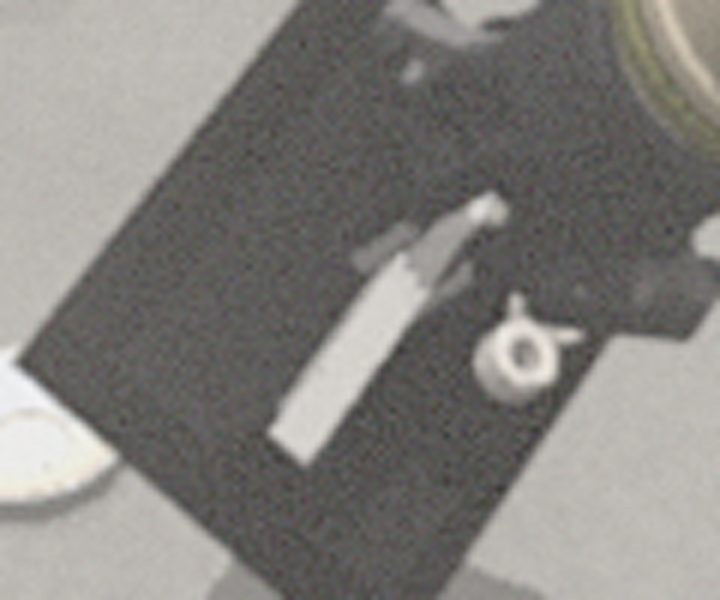

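```bash
python3 -m pendant '[[[0,0,0],[5,-1,0],255],[[0,0,0],[5,-1,0],255],[[0,0,0],[5,-1,0],255],[[0,0,0],[5,-1,0],255],[[0,0,0],[3,0,0],255],[[0,0,0],[0,0,0],255],[[0,0,0],[0,0,0],255]]'; python3 st.py; python3 tgt.py 40 144; python3 rect.py side r3.png
```

```text
clock: 20.55
position: [0.5546, -0.0398, 0.2752]
ee_rot: [0.921, -0.194, 0.324, -0.092]
ft_force: [-0.4, 0.0, -3.5]
grip_width: 0.143
t 20.55 p [55.46 -3.98 27.52] jaw -30.2 zax [ 0.633  0.044 -0.773] F [-0.4  0.  -3.5] w 12.1 j [ 0.79 -0.26 -0.65  2.14 -0.5   0.57  0.02]
now tilt 39.4 az 117.7 turn [16.4  3.5  0. ] 16.7
down in tray [-0.295  0.562 -0.773]
[311, 166, 16, 31, 241] [-52.  45.  18.]
```

View pics/r3.png

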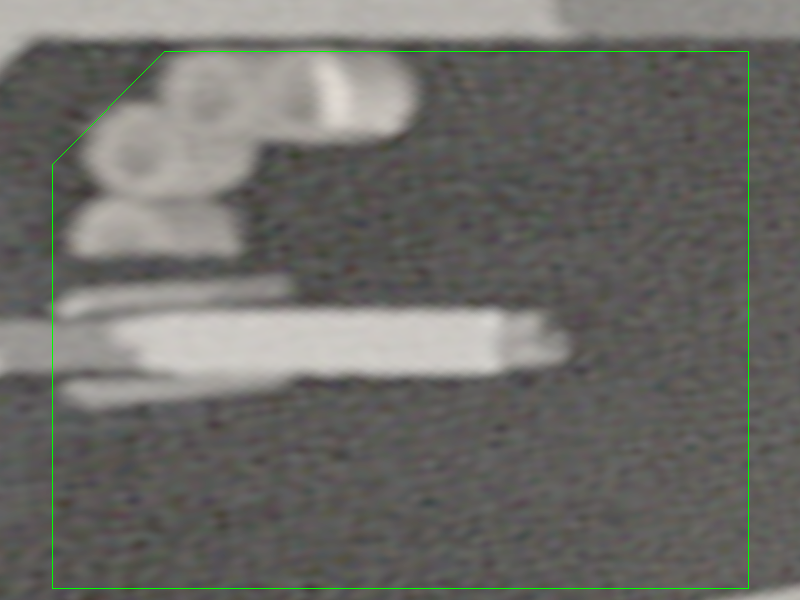

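```bash
python3 -m pendant '[[[0,0,0],[4.5,1,0],255],[[0,0,0],[4.5,1,0],255],[[0,0,0],[4.5,1,0],255],[[0,0,0],[3,0.5,0],255],[[0,0,0],[0,0,0],255],[[0,0,0],[0,0,0],255]]'; python3 st.py; python3 tgt.py 40 144; python3 rect.py side r4.png
```

```text
clock: 21.35
position: [0.555, -0.0394, 0.276]
ee_rot: [0.908, -0.24, 0.265, -0.217]
ft_force: [-0.2, -0.3, -3.9]
grip_width: 0.145
t 21.35 p [55.5  -3.94 27.6 ] jaw -36.5 zax [ 0.586  0.267 -0.765] F [-0.2 -0.3 -3.9] w 12.3 j [ 0.75 -0.15 -0.49  2.08 -0.75  0.76  0.18]
now tilt 40.1 az 144.1 turn [-0.1  0.1  0. ] 0.1
down in tray [-0.521  0.378 -0.765]
[310, 177, 18, 21, 168] [-60.  35.  17.]
```

View pics/r4.png

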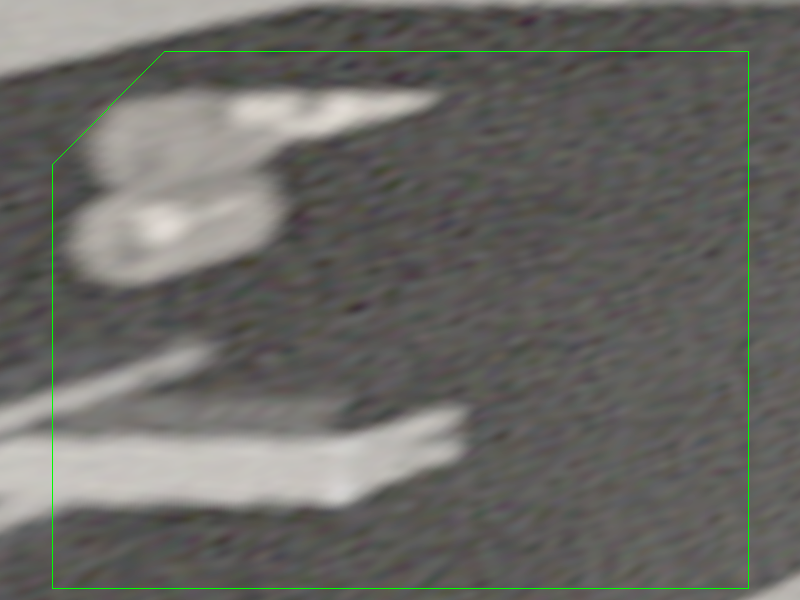

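```bash
python3 -m pendant '[[[0,0,0],[5,2,0],255],[[0,0,0],[5,2,0],255],[[0,0,0],[4,2,0],255],[[0,0,0],[0,0,0],255],[[0,0,0],[0,0,0],255],[[0,0,0],[-5,-2,0],255],[[0,0,0],[-5,-2,0],255],[[0,0,0],[-5,-2,0],255],[[0,0,0],[-5,-1,0],255],[[0,0,0],[-5,-1,0],255],[[0,0,0],[0,0,0],255],[[0,0,0],[0,0,0],255]]'; python3 tgt.py 40 144; python3 rect.py side r5.png
```

```text
clock: 22.9
position: [0.554, -0.0342, 0.2784]
ee_rot: [0.921, -0.201, 0.31, -0.123]
ft_force: [0.5, -0.5, -3.3]
grip_width: 0.146
now tilt 38.9 az 124.0 turn [12.4  2.7  0. ] 12.7
down in tray [-0.351  0.521 -0.778]
[310, 168, 17, 32, 252] [-52.  44.  18.]
```

View pics/r5.png

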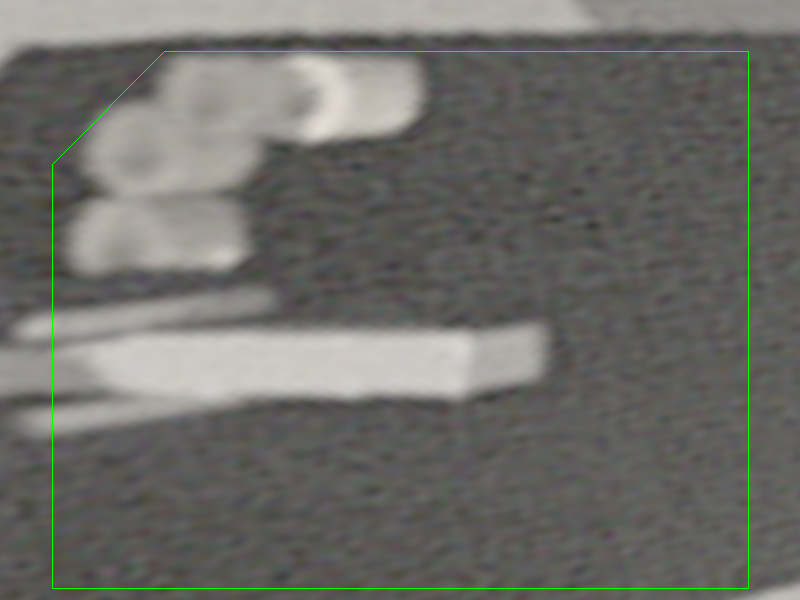

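```bash
python3 -m pendant '[[[0,0,0],[4.5,1,0],255],[[0,0,0],[4.5,1,0],255],[[0,0,0],[3.5,0.7,0],255],[[0,0,0],[0,0,0],255],[[0,0,0],[0,0,0],255],[[0,0,0],[0,0,0],255],[[0,0,0],[0,0,0],255],[[0,0,0],[0,0,0],255]]'; python3 st.py; python3 tgt.py 40 144; python3 rect.py side r6.png
python3 - <<'E'
from h import *
shot('side','s20.png')
E
```

```text
clock: 23.95
position: [0.5545, -0.0356, 0.2783]
ee_rot: [0.908, -0.238, 0.263, -0.221]
ft_force: [-0.5, 0.3, -2.0]
grip_width: 0.147
t 23.95 p [55.45 -3.56 27.83] jaw -36.2 zax [ 0.583  0.277 -0.764] F [-0.5  0.3 -2. ] w 12.5 j [ 0.73 -0.15 -0.46  2.08 -0.75  0.76  0.18]
now tilt 40.2 az 144.7 turn [-0.5 -0.  -0. ] 0.5
down in tray [-0.527  0.373 -0.764]
[310, 177, 17, 22, 173] [-61.  35.  17.]
```

View pics/r6.png

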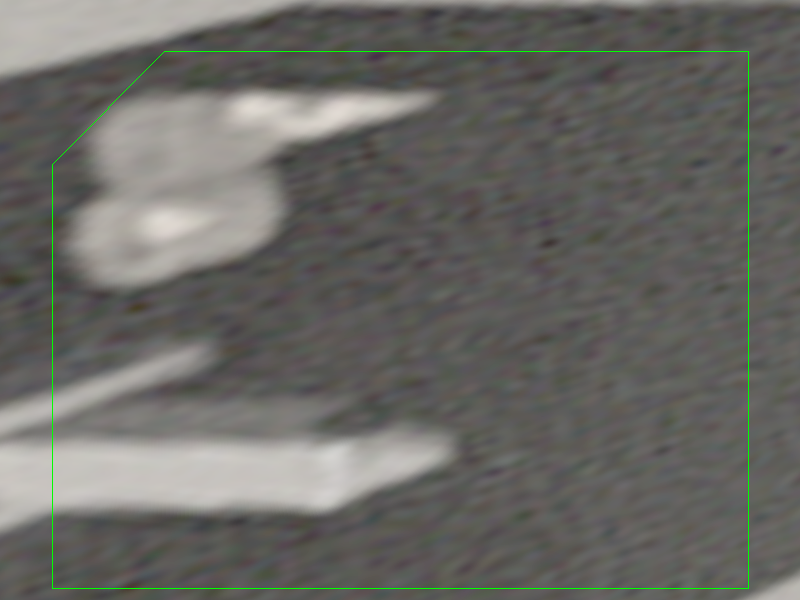

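View pics/s20.png

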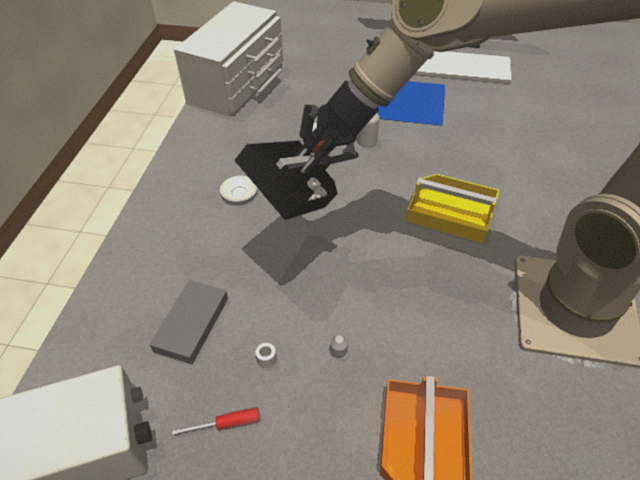

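```bash
python3 -c "
from h import *
print(manip.get_obs()['joint_velocities'].round(3)); print(manip.hand_in())"
```

```text
[ 0.001  0.002  0.003  0.    -0.002 -0.     0.002]
the job is handed in; nothing more can be done
None
```

I lowered the stray bush into the empty part of the tray, let it go from about 1–2 mm up, then picked the tray up by its bar with a 90 N grip. I tilted it towards the cut-off corner and rocked it to both sides, because one bush had hung back. I handed it in at about 24 s.

**Last checks**
- **Tilt and height:** by the tool pose, the tray was tilted 40° at 144.7° in its own frame, straight at the cut corner. The grasp point was 0.278 m up, so I reckon the tray's lowest point was about 0.17 m above the bench. Joint speeds were practically zero.
- **Bushes:** the last clear view, at 39° tilt and 124°, showed all four touching round the corner. Two lay on the slanting wall, one beside them on the +y wall and one on the -x wall. A second rock did not pack them any tighter. The one farthest from `cut_corner` was about 48 mm away.
- **Other objects:** in the last side picture nothing else on the bench appeared to have moved. I judged this by eye, and the arm and tray hid part of the view.

**Not fully confirmed:** in the final pose the tray's own +y wall partly hides the bush on that wall. Its place there rests on the clear view about 1 s earlier and on an unchanged bright patch in the last picture.

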